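# Stock check of the wide tilt-out fittings bin

### The job

Three small tilt-out bins of cable fittings stand side by side on a plywood board; for the stock check, tip the widest one forward on its bottom pivot, right out to its stop, and leave it there for at least one second so that the camera over the bench can see into it. Then push it back until it clicks fully home, let go, and leave the two narrow bins as they are.

Things in the scene. Friction and masses are not known exactly. Their poses are not given: they have to be found in the camera images.
- wide_bin (a joint): Tilt of the widest bin about its pivot, rad: 0 home, 0.85 right out (hard stops); grows as the top tips forward, to the robot. A sprung catch clicks at about 0.07: from 0.13 down to there it resists, so push home (about 4 N at the rod; a little more frees it). Let go below 0.35, it sinks slowly back to the catch; above 0.7, out to the stop, and stays there
- wide_rod (a point): Middle of the widest bin's grip rod: steel, 12 mm thick, 120 mm long, the top edge of the bin's front wall (5 mm thick); moves with the bin. Axes, bin home: x level, from the front into the unit; y along the rod; z up. The pivot line is 122 mm below the rod (-z; 22 mm above the table). White open-topped bin in a grey unit 136 mm wide, whose cheeks and back end 20 mm below the rod
- narrow_a_rod (a point): Middle of the grip rod of a narrow bin (56 mm wide, unit 72 mm wide, else like the wide one); perhaps a little ajar; leave as it is. The order of the three units on the board changes. Inside, each bin is 65 mm deep behind its front wall, filled with fittings up to at most 65 mm below the rod
- narrow_b_rod (a point): Middle of the grip rod of the other narrow bin, like narrow_a; leave it as it is too

How it is judged:
By the outcome, as a careful person would: the job done as asked, in the order asked, and still so for the second after the job is handed in, with the robot touching nothing.
It also fails if it takes over 45 s, if anything falls off the work surface, if the arm or the gripper's body presses on something with over 40 N, if the wrist force passes 120 N, or if a joint passes its speed limit or range.

### The arm

A 6-joint arm with a two-finger parallel gripper is mounted at the origin on the work surface. World frame = base frame: x ahead of the robot, y to its left, z up, the work surface at z = 0. Lengths are in m, angles in degrees, forces in N, time in s.
With the tool pointing down it reaches from about 0.4 to 0.825 m from the base axis. Payload 7 kg.
Tool frame: the origin (TCP) lies at the very end of the fingers, on their centre line; the grasp point (between the pads) lies 19 mm behind it (ctrl.grip_point_offset is the distance from the TCP to the grasp point, in m); x points along the fingers, z is the direction in which the jaws open and shut, and the axes are right-handed (so a half turn about x gives the same grasp; the last joint's range is limited). The gripper opens to 88 mm and grips with 3 to 60 N. Pads are 19 mm wide; open, the fingers measure 130 mm over their backs; the gripper's body (78 mm by 193 mm) begins 47 mm behind the grasp point.
Start: joints at [92.137, 20.546, 0.682, 0, -70.136, -16.507], TCP at [0.168, 0.654, 0.203] pointing down, gripper open.
Joint ranges: [-176.03, 176.03], [-82.01, 121.73], [-58.28, 71.71], [-173.87, 95.51], [-174.79, -0.11], [-173.66, 173.66]. Speed limits (degrees/s): [136.94, 136.94, 172.46, 180, 180, 180].

### API

Orientations are given as [roll, pitch, yaw] about the fixed x, y, z axes, in that order (R = Rz(yaw) Ry(pitch) Rx(roll)).
In Python, from plant import get_obs, snapshot, calibration, close_job, ctrl gives the robot as it stands.
- The arm moves only by the tool move_arm, never from a script. Its argument "commands" is a list that holds one entry, the list of rows, each a list of 4 numbers: the shift along the tool's x, y, z in cm, then the turn about the tool's x in rad. In form: [[[dx, dy, dz, spin], ...]]. A call has 1 to 8 rows; each row shifts and turns the commanded pose from where the row before left it, along the tool's axes as they then stand; what a row does not reach is not made up. A row lasts 1/10 s, in which the tool goes at most 50 mm and 8.59 degrees, less where a joint would pass 70% of its speed; a pose out of reach is approached as far as the arm can. A call with a gripper value outside its range is refused whole. "jaw" is the finger opening in cm, from 0 to 8.76, set as the call begins (left out, the last holds). The fingers move at their own pace and stop on an object; the grip force is fixed at half the most. Time passes only in rows, so rows that do not move let the fingers close. It gives the time, the measured TCP pose, the force and the opening at its end, in the units of the state.
- get_obs(): the state, without advancing time (a new reading comes with each control period).
- snapshot(name): name is "scene" or "top"; returns (picture, depth): 480x640x3 uint8, red, green, blue; 480x640 float32, m along the optical axis (not along the pixel's ray), 0 where there is no reading.
- calibration(name): a dict with "mtx" (3x3 intrinsics, pixels), "T" (4x4, takes a point from camera to world coordinates). Camera axes: x right, y up, looking along -z (the intrinsics and any distortion apply to the point x, -y, -z); pixel columns grow to the right and rows downward; lengths in m; the calibration is good to about 2 mm. A picture is of the moment at which its call begins. calibration takes no time and is no camera call.
- close_job(): hands the job in, once; it reports no verdict.
The state is a dict: "clock": time; "joint_pos": joint angles; "qvel": joint speeds; "tau": joint torques, N m; "tool_pos": TCP position; "orientation": TCP orientation; "force": force on the tool from outside, world axes, zero at the start; "moment": the same for the moment, N m; "opening": finger opening in m.
Only numpy, scipy, OpenCV 4.12 (cv2) and the standard library are available. Lean on these libraries where they do the work, as an engineer would, in place of code of your own. Each camera call takes 0.05 s, during which the arm holds its last target. There are 200 camera calls.

## Working session

There is one attempt and no reset: what is moved stays moved. The work goes in short steps, Python scripts to look and compute and a tool call to move; the robot and the scene stay as the last step left them, time stands still between calls to the robot, and variables do not carry over. Pictures are saved under pics/ and viewed, about 8 in all and at most 12, crops included, and the job is handed in when it is done.

Besides the shell and the picture viewer there is one more tool, called after ">>>" as a command line: name --argument value ..., lists and objects as JSON in quotes. move_arm: Moves the arm, as the interface text tells. Its arguments: {"type":"object","properties":{"commands":{"type":"array"},"jaw":{"type":"number"}},"required":["commands"]}

```bash
mkdir -p pics; ls; cat > h.py <<'E'
import numpy as np, cv2
from plant import get_obs, snapshot, calibration, close_job, ctrl
def save(n,name):
    p,d=snapshot(n); cv2.imwrite(f'pics/{name}.png',p[:,:,::-1]); np.savez(f'pics/{name}.npz',p=p,d=d); return p,d
def cloud(n,d):
    c=calibration(n); K=np.array(c['mtx']); T=np.array(c['T'])
    v,u=np.mgrid[0:480,0:640]
    x=(u-K[0,2])/K[0,0]*d; y=(v-K[1,2])/K[1,1]*d
    P=np.stack([x,-y,-d],-1)
    return P@T[:3,:3].T+T[:3,3]
E
python3 - <<'E'
from h import *
a,_=save('scene','s0'); b,_=save('top','t0')
for n in('scene','top'):
    c=calibration(n); print({k:np.round(v,3).tolist() for k,v in c.items()})
print(get_obs(), ctrl.grip_point_offset)
E
```

```text
pics
{'mtx': [[522.792, 0.0, 318.96], [0.0, 522.792, 238.847], [0.0, 0.0, 1.0]], 'T': [[-0.376, -0.485, 0.789, 1.233], [0.926, -0.178, 0.332, 0.286], [-0.021, 0.856, 0.516, 0.548], [0.0, 0.0, 0.0, 1.0]]}
{'mtx': [[507.714, 0.0, 316.794], [0.0, 507.714, 239.399], [0.0, 0.0, 1.0]], 'T': [[0.01, 0.999, -0.051, 0.546], [-0.999, 0.008, -0.035, 0.017], [-0.034, 0.052, 0.998, 0.914], [0.0, 0.0, 0.0, 1.0]]}
{'clock': 0.1, 'joint_pos': array([ 9.21366343e+01,  2.05864459e+01,  6.40460210e-01, -1.82943468e-02,
       -7.01345951e+01, -1.65073679e+01]), 'qvel': array([ 0.05213753, -0.04259236,  0.09618171,  0.10232171,  0.13527584,
       -0.04846226]), 'tau': array([-1.84630233e-03, -5.84167850e+01,  2.93751276e+01,  7.01544240e+00,
        1.02132914e-02, -5.56771636e-05]), 'tool_pos': array([0.16743394, 0.65343642, 0.20213554]), 'orientation': array([  4.46059202,  89.91760364, -99.91637032]), 'force': array([-0.31119329,  0.93968904,  0.24673315]), 'moment': array([-0.03703122,  0.05768522, -0.00083896]), 'opening': 0.08785725767741562} 0.0188
```

View pics/s0.png

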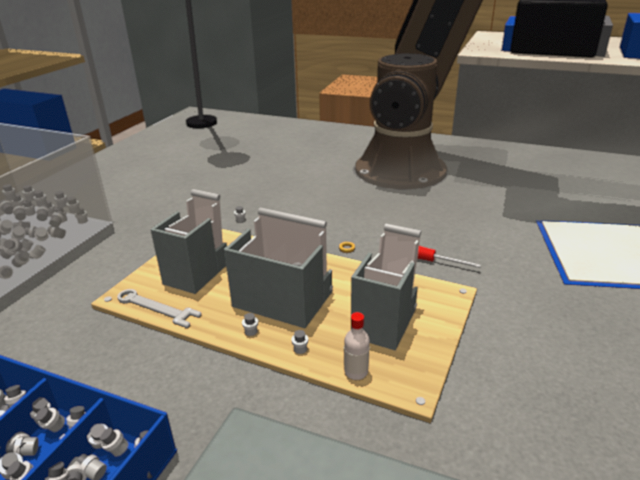

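View pics/t0.png

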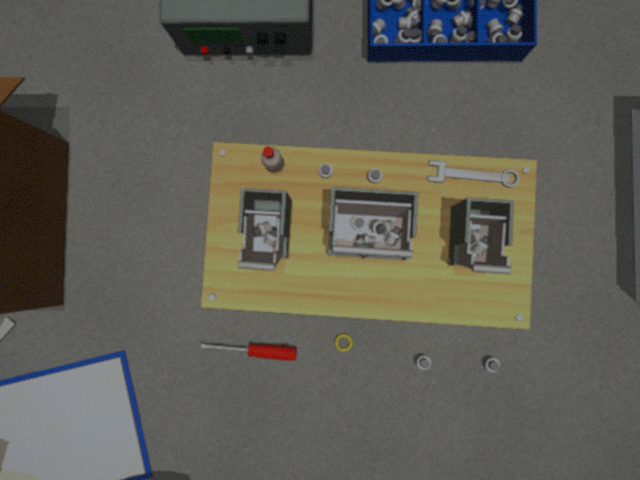

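The top view shows the wide bin in the middle, with its rod running from about (334,251) to (412,256). The narrow rods are at about (258,265) and (491,269). The robot side is at the bottom of this view, which is -x in the world frame.

```bash
python3 - <<'E'
from h import *
z=np.load('pics/t0.npz'); P=cloud('top',z['d']); 
print(P[243:262,372,:].round(4)[:, [0,2]].tolist())
m=(P[...,2]>0.128)&(P[...,2]<0.17)
n,l,s,c=cv2.connectedComponentsWithStats(m.astype(np.uint8))
for i in range(1,n):
    if s[i,4]<40: continue
    Q=P[l==i]; print(s[i],Q.min(0).round(4),Q.max(0).round(4),Q.mean(0).round(4))
    r=cv2.minAreaRect(Q[:,:2].astype(np.float32)*1000);print(r)
cv2.imwrite('pics/c.png',cv2.resize(z['p'][170:290,220:530,::-1],None,fx=2.5,fy=2.5,interpolation=2))
# scene view check
z=np.load('pics/s0.npz'); P=cloud('scene',z['d'])
m=(P[...,2]>0.128)&(P[...,2]<0.17)&(P[...,0]<0.7)&(P[...,0]>.4)
n,l,s,c=cv2.connectedComponentsWithStats(m.astype(np.uint8))
for i in range(1,n):
    if s[i,4]<40: continue
    Q=P[l==i]; print(s[i],Q.min(0).round(4),Q.max(0).round(4),Q.mean(0).round(4))
E
```

```text
[[0.5856, 0.0448], [0.5839, 0.0458], [0.5822, 0.0458], [0.5806, 0.0434], [0.579, 0.04], [0.5734, 0.1482], [0.5719, 0.1497], [0.5703, 0.1508], [0.5688, 0.1508], [0.5673, 0.1522], [0.5659, 0.1505], [0.5644, 0.1484], [0.5629, 0.1474], [0.564, 0.0187], [0.5622, 0.0192], [0.5605, 0.0121], [0.5588, 0.0127], [0.557, 0.0134], [0.5552, 0.0113]]
[ 159    0  150   26 3629] [0.9276 0.0619 0.128 ] [0.9674 0.3016 0.1402] [0.9464 0.1804 0.1348]
((947.4068603515625, 181.72702026367188), (239.71759033203125, 39.413822174072266), 89.66118621826172)
[  0  77  25  21 335] [0.7981 0.5143 0.131 ] [0.8432 0.5551 0.1696] [0.8253 0.528  0.1494]
((820.6635131835938, 534.701416015625), (40.79117965698242, 45.063594818115234), 89.9708251953125)
[   2  115   26  199 3306] [0.47   0.5085 0.128 ] [0.7702 0.5147 0.17  ] [0.6186 0.5114 0.1497]
((620.1025390625, 511.2127990722656), (6.283136367797852, 300.2403869628906), 89.81685638427734)
[332 237  80  21 670] [ 0.5604 -0.0996  0.1331] [0.5903 0.0209 0.1541] [ 0.5695 -0.0395  0.1482]
((575.0713500976562, -39.23871612548828), (120.17111206054688, 25.314537048339844),
[... 204 characters left out ...]
85938)
[469 254  42  20 392] [ 0.5378 -0.246   0.1281] [ 0.5662 -0.1885  0.1531] [ 0.5467 -0.2155  0.1457]
((551.5369873046875, -217.31639099121094), (56.7901496887207, 26.91472053527832), 87.07486724853516)
[  0 137  62  23 866] [ 0.491  -0.7712  0.128 ] [ 0.5085 -0.593   0.17  ] [ 0.4955 -0.7     0.1512]
[   4  151   94   65 2083] [ 0.4883 -0.5169  0.128 ] [ 0.6998 -0.5065  0.17  ] [ 0.6043 -0.5114  0.1492]
[186 189  34  22 425] [ 0.54   -0.2488  0.1281] [ 0.5669 -0.1902  0.1521] [ 0.5499 -0.2183  0.1396]
[253 207  73  32 969] [ 0.5619 -0.1032  0.1281] [0.593  0.0191 0.1521] [ 0.573  -0.039   0.1407]
[379 223  42  28 559] [0.5405 0.1055 0.128 ] [0.572  0.1631 0.15  ] [0.5511 0.1353 0.1393]
```

View pics/c.png

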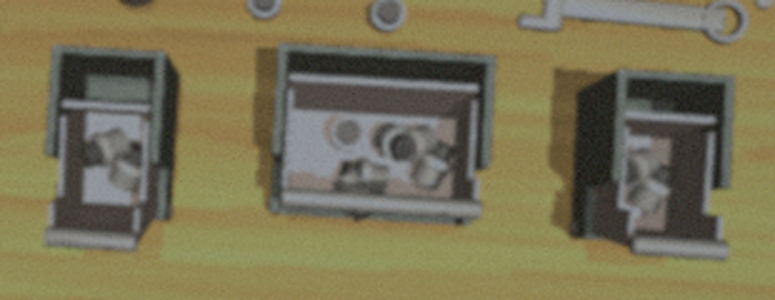

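The crop shows the wide rod home at about (380,204) in crop pixels, and both narrow bins a little ajar. The rod centre is near (0.569, -0.040, 0.145). Next I'll get the rod direction and the tool axes.

```bash
cat >> h.py <<'E'
from scipy.spatial.transform import Rotation as Ro
def rod(n,d,lo,hi,zmin=.14,mode='top'):
    P=cloud(n,d); m=(P[...,2]>zmin)&(P[...,2]<.16)&np.all(P[...,:2]>lo,-1)&np.all(P[...,:2]<hi,-1)
    Q=P[m]; c=Q.mean(0); v=np.linalg.svd(Q[:,:2]-c[:2],full_matrices=False)[2][0]; return c,np.degrees(np.arctan2(-v[0],v[1])*1) if v[1]>0 else np.degrees(np.arctan2(v[0],-v[1])),Q
def tool():
    o=get_obs(); R=Ro.from_euler('xyz',o['orientation'],degrees=True).as_matrix(); return o,R
E
python3 - <<'E'
from h import *
for n,f in(('top','t0'),('scene','s0')):
  d=np.load(f'pics/{f}.npz')['d']
  for y in((-.12,.05),(.09,.18),(-.26,-.17)):
    c,a,Q=rod(n,d,[.53,y[0]],[.582,y[1]]); print(n,c.round(4),a.round(2),Q[:,0].min().round(4),Q[:,0].max().round(4),Q[:,1].min().round(4),Q[:,1].max().round(4))
o,R=tool(); print(R.round(3))
E
```

```text
top [ 0.5688 -0.0389  0.149 ] -3.14 0.5604 0.5777 -0.098 0.0209
top [0.5455 0.1368 0.1471] -3.05 0.5387 0.5521 0.1091 0.1652
top [ 0.5441 -0.2158  0.1487] -3.28 0.5378 0.551 -0.2447 -0.1885
scene [ 0.5729 -0.0384  0.147 ] -2.79 0.5619 0.5794 -0.1017 0.0191
scene [0.5493 0.136  0.1457] -2.34 0.5405 0.5542 0.107 0.1631
scene [ 0.5481 -0.2171  0.1467] -1.67 0.54 0.5534 -0.2477 -0.1902
[[-0.     0.969 -0.248]
 [-0.001 -0.248 -0.969]
 [-1.     0.     0.001]]
```

>>> move_arm --commands '[[[-2,0,0,-0.1],[-2,0,0,-0.097],[0,2.3,3.35,0],[0,2.3,3.35,0],[0,2.3,3.35,0],[0,2.3,3.35,0],[0,2.3,3.35,0],[0,2.3,3.35,0]]]' --jaw 0

```text
clock: 0.9
tool_pos: [0.295, 0.444, 0.2427]
orientation: [-23.7, 90.0, -116.8]
force: [1.0, -0.5, 1.0]
opening: 0.029
```

>>> move_arm --commands '[[[0,2.3,3.35,0],[0,2.3,3.35,0],[0,2.3,3.35,0],[0,2.3,3.35,0],[0,2.3,3.35,0],[0,2.3,3.35,0],[0,2.3,3.35,0],[0,2.3,3.35,0]]]'

```text
clock: 1.7
tool_pos: [0.4642, 0.1666, 0.2429]
orientation: [-121.3, 90.0, 145.6]
force: [-0.3, 1.3, -0.3]
opening: 0.0004
```

>>> move_arm --commands '[[[0,2.3,3.35,0],[0,2.3,3.35,0],[0,2.3,3.35,0],[0,2.3,3.35,0],[0,0,0,0],[0,0,0,0]]]'

```text
clock: 2.3
tool_pos: [0.5483, 0.0285, 0.2422]
orientation: [-74.2, 89.9, -167.4]
force: [-0.7, 0.2, 0.3]
opening: 0.0005
```

```bash
cat > st.py <<'E'
from h import *
# rod home estimate, bin axes
C=np.array([.570,-.039,.145]); a=np.radians(-3); B=np.array([[np.cos(a),np.sin(a),0],[-np.sin(a),np.cos(a),0],[0,0,1]])
def st():
    o,R=tool(); print('t',o['clock'],'tcp',o['tool_pos'].round(4),'rel rod(bin ax) mm',(B@(o['tool_pos']-C)*1000).round(1),'F(bin)',(B@o['force']).round(1),'open',round(o['opening'],4)); print('tool y in bin',(B@R[:,1]).round(3),'x',R[:,0].round(3))
if __name__=='__main__': st()
E
python3 st.py
```

```text
t 2.3 tcp [0.5483 0.0285 0.2422] rel rod(bin ax) mm [-25.2  66.2  97.2] F(bin) [-0.7  0.2  0.3] open 0.0005
tool y in bin [ 1.    -0.004 -0.001] x [-0.001 -0.    -1.   ]
```

>>> move_arm --commands '[[[0,2,2.2,0],[0,2,2.2,0],[1,1.4,2.2,0],[2,0,0,0],[1,0,0,0],[0,0,0,0]]]'

```text
clock: 2.9
tool_pos: [0.5975, -0.0384, 0.2014]
orientation: [-81.9, 89.8, -174.9]
force: [0.1, 0.7, -0.4]
opening: 0.0004
```

```bash
python3 st.py; python3 - <<'E'
from h import *
p,d=save('scene','s1'); cv2.imwrite('pics/s1c.png',cv2.resize(p[100:320,200:440,::-1],None,fx=2.5,fy=2.5))
E
```

```text
t 2.9 tcp [ 0.5975 -0.0384  0.2014] rel rod(bin ax) mm [27.4  2.  56.4] F(bin) [ 0.   0.7 -0.4] open 0.0004
tool y in bin [ 1.    -0.    -0.003] x [-0.003 -0.    -1.   ]
```

View pics/s1c.png

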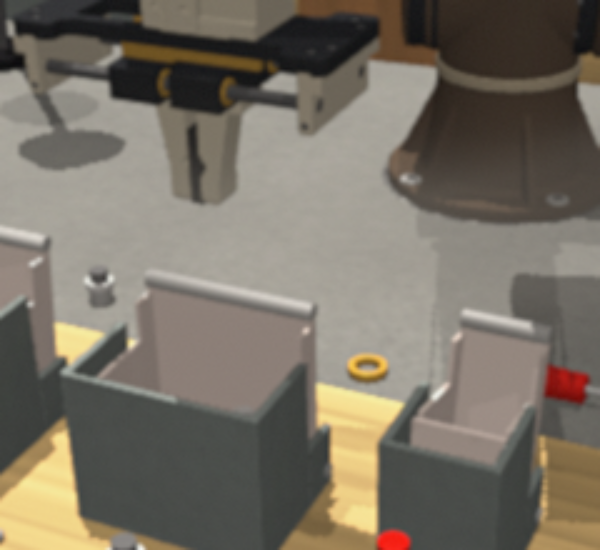

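The closed fingers at about (205,190) in this crop hang above and behind the rod, which runs from about (150,278) to (315,310). Next I lower the tip to about 16 mm below the rod, behind it.

>>> move_arm --commands '[[[2,0,0,0],[2,0,0,0],[2,0,0,0],[1.2,0,0,0],[0,0,0,0],[0,-0.5,0,0],[0,-0.4,0,0],[0,0,0,0]]]'

```text
clock: 3.75
tool_pos: [0.5899, -0.0387, 0.1322]
orientation: [106.8, 89.9, 13.7]
force: [0.3, -0.2, 0.5]
opening: 0.0003
```

```bash
python3 st.py
```

```text
t 3.75 tcp [ 0.5899 -0.0387  0.1322] rel rod(bin ax) mm [ 19.8   1.4 -12.8] F(bin) [ 0.3 -0.2  0.5] open 0.0003
tool y in bin [ 1.    -0.001  0.002] x [ 0.002  0.    -1.   ]
```

>>> move_arm --commands '[[[0,-0.5,0,0],[0,-0.5,0,0],[0,-0.5,0,0],[0,-0.5,0,0],[0,0,0,0]]]'

```text
clock: 4.25
tool_pos: [0.5692, -0.0378, 0.1311]
orientation: [-144.1, 90.0, 122.8]
force: [0.1, 1.0, -0.4]
opening: 0.0007
```

```bash
python3 st.py
```

```text
t 4.25 tcp [ 0.5692 -0.0378  0.1311] rel rod(bin ax) mm [ -0.8   1.2 -13.9] F(bin) [ 0.   1.  -0.4] open 0.0007
tool y in bin [ 1.    -0.001 -0.   ] x [-0.  0. -1.]
```

>>> move_arm --commands '[[[0.1,-0.7,0,0],[0.1,-0.7,0,0],[0.1,-0.7,0,0],[0.2,-0.7,0,0],[0.2,-0.7,0,0],[0.3,-0.8,0,0],[0,0,0,0]]]'

```text
clock: 4.95
tool_pos: [0.5256, -0.0355, 0.1206]
orientation: [-89.2, 89.9, 177.7]
force: [0.2, -0.0, -0.9]
opening: 0.0004
```

```bash
python3 st.py;  python3 - <<'E'
from h import *
p,d=save('scene','s2'); cv2.imwrite('pics/s2c.png',cv2.resize(p[100:320,200:440,::-1],None,fx=2.5,fy=2.5))
E
```

```text
t 4.95 tcp [ 0.5256 -0.0355  0.1206] rel rod(bin ax) mm [-44.6   1.2 -24.4] F(bin) [ 0.2  0.  -0.9] open 0.0004
tool y in bin [ 1.    -0.001 -0.001] x [-0.001  0.    -1.   ]
```

View pics/s2c.png

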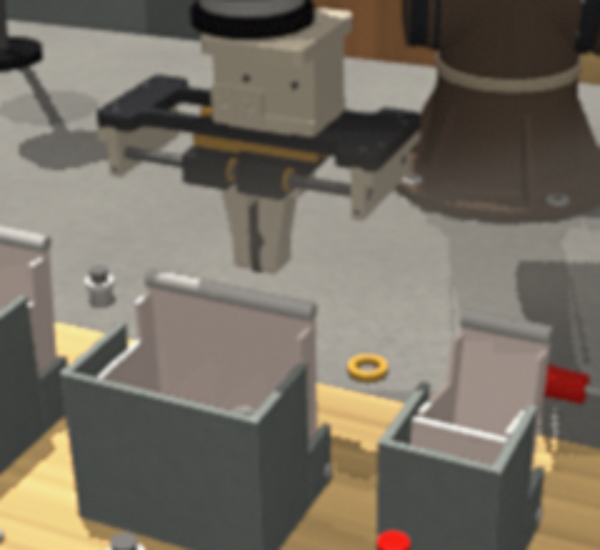

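```bash
python3 - <<'E'
from h import *
def proj(n,X):
    c=calibration(n);K=np.array(c['mtx']);T=np.array(c['T']);p=T[:3,:3].T@(np.array(X)-T[:3,3]);return K[0,2]+K[0,0]*p[0]/-p[2],K[1,2]+K[1,1]*-p[1]/-p[2]
for X in((.5975,-.0384,.2014),(.5256,-.0355,.1206),(.57,-.039,.145)):
    u,v=proj('scene',X); print(X,u,v,'crop',(u-200)*2.5,(v-100)*2.5)
for f in('s0','s1','s2'):
    d=np.load(f'pics/{f}.npz')['d']; c,a,Q=rod('scene',d,[.50,-.12],[.582,.03]); print(f,c.round(4),a.round(2),len(Q))
d=np.load('pics/s1.npz')['d'];P=cloud('scene',d);print(P[175:184,282].round(3)); d=np.load('pics/s2.npz')['d'];P=cloud('scene',d);print(P[196:212,304].round(3))
E
```

```text
(0.5975, -0.0384, 0.2014) 282.82807425912387 192.90381684258224 crop 207.07018564780967 232.25954210645563
(0.5256, -0.0355, 0.1206) 305.3500230695582 218.4961645504465 crop 263.3750576738954 296.2404113761163
(0.57, -0.039, 0.145) 291.85816560743154 217.39161561951647 crop 229.64541401857886 293.47903904879115
s0 [ 0.5729 -0.0384  0.147 ] -2.79 510
s1 [ 0.573  -0.0384  0.1471] -2.99 508
s2 [ 0.5631 -0.0373  0.1486] -0.42 679
[[ 0.609 -0.032  0.237]
 [ 0.609 -0.032  0.235]
 [ 0.612 -0.031  0.235]
 [ 0.609 -0.033  0.232]
 [ 0.608 -0.033  0.23 ]
 [ 0.608 -0.033  0.228]
 [ 0.169 -0.258  0.   ]
 [ 0.174 -0.255  0.   ]
 [ 0.184 -0.25   0.003]]
[[ 0.53  -0.034  0.165]
 [ 0.532 -0.034  0.164]
 [ 0.537 -0.031  0.165]
 [ 0.538 -0.031  0.164]
 [ 0.536 -0.032  0.161]
 [ 0.536 -0.032  0.159]
 [ 0.537 -0.032  0.158]
 [ 0.537 -0.032  0.156]
 [ 0.535 -0.032  0.154]
 [ 0.536 -0.032  0.152]
 [ 0.536 -0.032  0.15 ]
 [ 0.536 -0.032  0.148]
 [ 0.533 -0.034  0.145]
 [ 0.288 -0.146  0.001]
 [ 0.292 -0.144  0.001]
 [ 0.298 -0.142  0.001]]
```

In this picture the fingertip, at crop (258,270), is in front of the rod, and the bin has not moved. Depth shows the real fingertip about 25 mm above the reported TCP, so it passed over the rod. I'll go back behind the rod and enter deeper, allowing for that offset.

>>> move_arm --commands '[[[2,0,0,0],[-4,0,0,0],[-3,0,0,0],[0,2.5,0.1,0],[0,2.5,0,0],[0,2,0,0],[0,0,0,0],[0,0,0,0]]]'

```text
clock: 5.8
tool_pos: [0.5968, -0.0403, 0.1704]
orientation: [-76.6, 89.9, -169.7]
force: [0.3, -0.3, -0.5]
opening: 0.0004
```

```bash
sed -i "s/o\['tool_pos'\]-C)/o['tool_pos']+[0,0,.025]-C)/" st.py; python3 st.py;  python3 - <<'E'
from h import *
d=save('scene','s3')[1]; P=cloud('scene',d)
m=(abs(P[...,0]-.6)<.03)&(abs(P[...,1]+.035)<.03)&(P[...,2]>.156); print(P[m].min(0).round(4),P[m].max(0).round(4))
E
```

```text
t 5.8 tcp [ 0.5968 -0.0403  0.1704] rel rod(bin ax) mm [26.8  0.1 50.4] F(bin) [ 0.3 -0.3 -0.5] open 0.0004
tool y in bin [ 1.    -0.002 -0.001] x [-0.001 -0.    -1.   ]
[ 0.5709 -0.0649  0.1946] [ 0.63   -0.005   0.4721]
```

>>> move_arm --commands '[[[2,0,0,0],[2,0,0,0],[1.5,0,0,0],[1,0,0,0],[0,-0.4,0,0],[0,-0.5,0,0],[0,-0.5,0,0],[0,0,0,0]]]'

```text
clock: 6.65
tool_pos: [0.5831, -0.0393, 0.1071]
orientation: [103.1, 89.9, 10.1]
force: [1.0, -0.8, -0.2]
opening: 0.0004
```

```bash
python3 st.py
```

```text
t 6.65 tcp [ 0.5831 -0.0393  0.1071] rel rod(bin ax) mm [ 13.1   0.3 -12.9] F(bin) [ 1.  -0.8 -0.2] open 0.0004
tool y in bin [ 1.    -0.001  0.002] x [ 0.002  0.    -1.   ]
```

Close to contact (+1 N). I'll pull along the first part of the arc.

>>> move_arm --commands '[[[0,-0.5,0,0],[0,-0.5,0,0],[0,-0.5,0,0],[0,-0.5,0,0],[0,-0.5,0,0],[0,0,0,0]]]'

```text
clock: 7.25
tool_pos: [0.5566, -0.0382, 0.1057]
orientation: [-85.7, 89.9, -178.8]
force: [-0.3, 1.0, 0.1]
opening: 0.0002
```

```bash
python3 st.py;  python3 - <<'E'
from h import *
p,d=save('scene','s4'); cv2.imwrite('pics/s4c.png',cv2.resize(p[100:320,200:440,::-1],None,fx=2.5,fy=2.5))
E
```

```text
t 7.25 tcp [ 0.5566 -0.0382  0.1057] rel rod(bin ax) mm [-13.5   0.1 -14.3] F(bin) [-0.4  1.   0.1] open 0.0002
tool y in bin [ 1.    -0.001 -0.001] x [-0.001 -0.    -1.   ]
```

View pics/s4c.png

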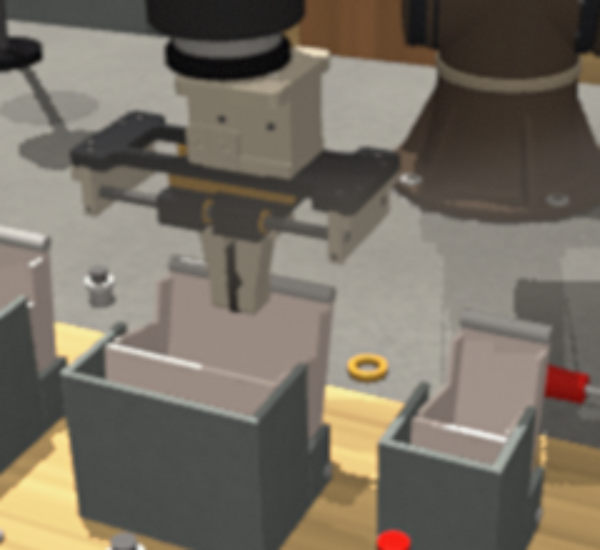

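The picture shows the fingertip at crop (240,305) behind the rod, with the bin tipped out. Continuing along the arc.

>>> move_arm --commands '[[[0.2,-0.9,0,0],[0.3,-1.1,0,0],[0.4,-1.1,0,0],[0.4,-0.8,0,0],[0.3,-0.8,0,0],[0.4,-0.6,0,0],[0.4,-0.6,0,0],[0,0,0,0]]]'

```text
clock: 8.1
tool_pos: [0.4975, -0.0351, 0.0813]
orientation: [-79.2, 89.9, -172.3]
force: [-0.7, -0.1, 0.8]
opening: 0.0006
```

```bash
python3 st.py
```

```text
t 8.1 tcp [ 0.4975 -0.0351  0.0813] rel rod(bin ax) mm [-72.6   0.1 -38.7] F(bin) [-0.7 -0.1  0.8] open 0.0006
tool y in bin [ 1.    -0.001 -0.002] x [-0.002 -0.    -1.   ]
```

>>> move_arm --commands '[[[-0.5,0.6,0,0],[-2,0.4,0,0],[-3,0,0,0],[-3,0,0,0],[-2,-2,0,0],[0,-3,0,0],[0,-2.5,0,0],[0,0,0,0]]]'

```text
clock: 8.9
tool_pos: [0.4325, -0.0315, 0.188]
orientation: [130.5, 89.9, 37.5]
force: [1.1, 0.5, 0.5]
opening: 0.0002
```

```bash
python3 st.py; python3 - <<'E'
from h import *
p,d=save('top','t1'); q,_=save('scene','s5')
cv2.imwrite('pics/ts1.png',np.hstack([cv2.resize(x[100:340,180:500,::-1],(400,300)) for x in(p,q)]))
E
```

```text
t 8.9 tcp [ 0.4325 -0.0315  0.188 ] rel rod(bin ax) mm [-137.7    0.2   68. ] F(bin) [1.1 0.5 0.5] open 0.0002
tool y in bin [ 1.    -0.001  0.001] x [ 0.001  0.001 -1.   ]
```

View pics/ts1.png

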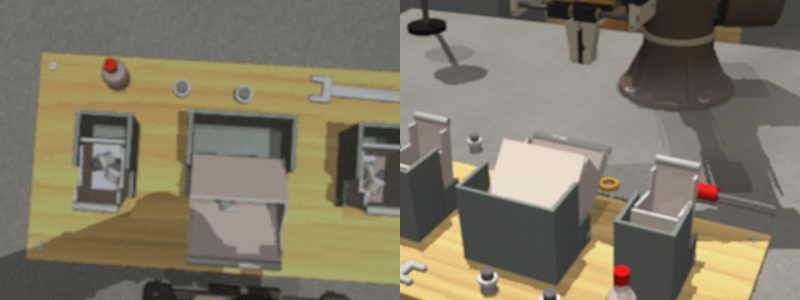

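Both views show the wide bin tipped well out with its inside visible from above, and its rod at about (235,264) in the left half. I'll hold for 1.6 s and check the angle.

>>> move_arm --commands '[[[0,0,0,0],[0,0,0,0],[0,0,0,0],[0,0,0,0],[0,0,0,0],[0,0,0,0],[0,0,0,0],[0,0,0,0]]]'

```text
clock: 9.8
tool_pos: [0.4341, -0.0315, 0.187]
orientation: [132.3, 90.0, 39.3]
force: [-0.3, 0.5, 1.1]
opening: 0.0004
```

>>> move_arm --commands '[[[0,0,0,0],[0,0,0,0],[0,0,0,0],[0,0,0,0],[0,0,0,0],[0,0,0,0],[0,0,0,0],[0,0,0,0]]]'

```text
clock: 10.6
tool_pos: [0.4341, -0.0315, 0.187]
orientation: [84.4, 90.0, -8.7]
force: [-0.3, -0.8, -0.4]
opening: 0.0003
```

```bash
python3 - <<'E'
from h import *
from st import B,C
for n,f in(('top','t1'),('top',None)):
  d=np.load(f'pics/{f}.npz')['d'] if f else save('top','t2')[1]
  Q=(cloud(n,d)-C)@B.T*1000
  m=(abs(Q[...,1])<50)&(Q[...,0]>-105)&(Q[...,0]<-78)&(Q[...,2]>-60)&(Q[...,2]<-25)
  q=Q[m]; i=q[:,2]>np.percentile(q[:,2],90); print(len(q),q.min(0).round(1),q.max(0).round(1),q[i].mean(0).round(1))
  row=Q[255:320,372]; print([(r[0].round(),r[2].round()) for r in row if -110<r[0]<-70])
print('expect .85', -122*np.sin(.85),-122*(1-np.cos(.85)))
E
```

```text
893 [-99.8 -50.  -53. ] [-78.   49.9 -30.2] [-93.3   4.  -32.8]
[(np.float64(-70.0), np.float64(-57.0)), (np.float64(-72.0), np.float64(-56.0)), (np.float64(-73.0), np.float64(-52.0)), (np.float64(-75.0), np.float64(-54.0)), (np.float64(-76.0), np.float64(-54.0)), (np.float64(-78.0), np.float64(-50.0)), (np.float64(-79.0), np.float64(-52.0)), (np.float64(-81.0), np.float64(-48.0)), (np.float64(-82.0), np.float64(-48.0)), (np.float64(-84.0), np.float64(-44.0)), (np.float64(-85.0), np.float64(-44.0)), (np.float64(-87.0), np.float64(-44.0)), (np.float64(-88.0), np.float64(-37.0)), (np.float64(-89.0), np.float64(-39.0)), (np.float64(-91.0), np.float64(-36.0)), (np.float64(-92.0), np.float64(-35.0)), (np.float64(-94.0), np.float64(-32.0)), (np.float64(-96.0), np.float64(-36.0)), (np.float64(-97.0), np.float64(-34.0)), (np.float64(-99.0), np.float64(-38.0)), (np.float64(-109.0), np.float64(-133.0))]
892 [-99.6 -50.  -53.8] [-78.   49.9 -31. ] [-93.8   2.  -32.9]
[(np.float64(-70.0), np.float64(-59.0)), (np.float64(-72.0), np.float64(-55.0)), (np.float64(-73.0), np.float64(-57.0)), (np.float64(-75.0), np.float64(-55.0)), (np.float64(-76.0), np.float64(-56.0)), (np.float64(-78.0), np.float64(-52.0)), (np.float64(-79.0), np.float64(-49.0)), (np.float64(-81.0), np.float64(-49.0)), (np.float64(-82.0), np.float64(-45.0)), (np.float64(-84.0), np.float64(-46.0)), (np.float64(-85.0), np.float64(-45.0)), (np.float64(-87.0), np.float64(-45.0)), (np.float64(-88.0), np.float64(-39.0)), (np.float64(-89.0), np.float64(-36.0)), (np.float64(-91.0), np.float64(-34.0)), (np.float64(-92.0), np.float64(-34.0)), (np.float64(-94.0), np.float64(-33.0)), (np.float64(-95.0), np.float64(-33.0)), (np.float64(-97.0), np.float64(-36.0)), (np.float64(-99.0), np.float64(-37.0)), (np.float64(-109.0), np.float64(-132.0))]
expect .85 -91.65620942711571 -41.482056202032176
```

The rod sits at about (-93, -40) mm from home. At 0.85 rad I expect (-92, -41), so the bin is at its stop and has stayed there. Now I lower the fingers in front of the rod.

>>> move_arm --commands '[[[3,0,0,0],[3,0,0,0],[3,0,0,0],[2.9,0,0,0],[0,0,0,0],[0,0,0,0]]]'

```text
clock: 11.25
tool_pos: [0.4342, -0.0316, 0.0683]
orientation: [-45.9, 89.9, -138.9]
force: [-0.1, 0.5, 1.0]
opening: 0.0006
```

```bash
python3 st.py
```

```text
t 11.25 tcp [ 0.4342 -0.0316  0.0683] rel rod(bin ax) mm [-136.     0.3  -51.7] F(bin) [-0.1  0.5  1. ] open 0.0006
tool y in bin [ 1.    -0.001 -0.001] x [-0.001 -0.001 -1.   ]
```

>>> move_arm --commands '[[[0,1.4,0,0],[0,1.1,0,0],[-0.5,0.6,0,0],[-0.7,0.8,0,0],[-0.6,0.8,0,0],[-0.5,0.8,0,0],[-0.4,0.8,0,0],[0,0,0,0]]]'

```text
clock: 12.05
tool_pos: [0.4993, -0.0346, 0.0958]
orientation: [101.6, 89.8, 8.5]
force: [-0.0, 0.1, -0.2]
opening: 0.0007
```

```bash
python3 st.py; python3 - <<'E'
from h import *
p,d=save('scene','s6'); cv2.imwrite('pics/s6c.png',cv2.resize(p[100:320,200:440,::-1],None,fx=2,fy=2))
E
```

```text
t 12.05 tcp [ 0.4993 -0.0346  0.0958] rel rod(bin ax) mm [-70.8   0.6 -24.2] F(bin) [-0.   0.1 -0.2] open 0.0007
tool y in bin [ 1.    -0.001  0.003] x [ 0.003  0.    -1.   ]
```

View pics/s6c.png

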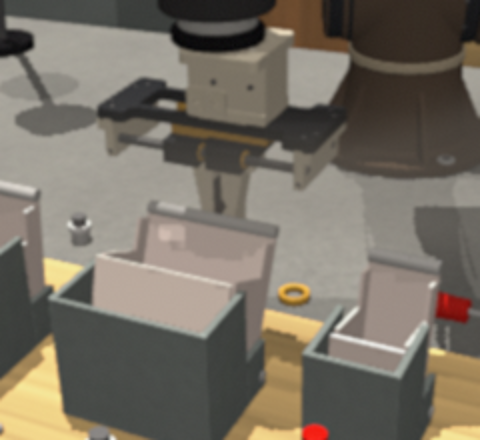

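The picture shows the fingers at (215,205) behind the rod line, on its front side, with the bin closing. I'll continue towards the catch.

>>> move_arm --commands '[[[-0.4,0.8,0,0],[-0.3,0.8,0,0],[-0.2,0.8,0,0],[-0.2,0.8,0,0],[-0.1,0.6,0,0],[0,0.5,0,0],[0,0.5,0,0],[0,0,0,0]]]'

```text
clock: 12.9
tool_pos: [0.5457, -0.0374, 0.1068]
orientation: [86.6, 90.0, -6.5]
force: [-0.4, 0.3, -0.4]
opening: 0.0004
```

```bash
python3 st.py
```

```text
t 12.9 tcp [ 0.5457 -0.0374  0.1068] rel rod(bin ax) mm [-24.3   0.3 -13.2] F(bin) [-0.4  0.2 -0.4] open 0.0004
tool y in bin [ 1.    -0.001  0.001] x [ 0.001 -0.    -1.   ]
```

>>> move_arm --commands '[[[0,0.25,0,0],[0,0.25,0,0],[0,0.2,0,0],[0,0,0,0]]]'

```text
clock: 13.3
tool_pos: [0.5521, -0.0378, 0.1069]
orientation: [98.9, 90.0, 5.8]
force: [-0.0, -0.1, 0.5]
opening: 0.0007
```

```bash
python3 st.py
```

```text
t 13.3 tcp [ 0.5521 -0.0378  0.1069] rel rod(bin ax) mm [-17.9   0.3 -13.1] F(bin) [-0.  -0.1  0.5] open 0.0007
tool y in bin [ 1.    -0.001  0.   ] x [ 0.  0. -1.]
```

>>> move_arm --commands '[[[0,0.2,0,0],[0,0.1,0,0],[0,0,0,0]]]'

```text
clock: 13.6
tool_pos: [0.5523, -0.038, 0.1066]
orientation: [-85.5, 89.7, -178.6]
force: [-9.3, 3.5, 6.9]
opening: 0.0002
```

```bash
python3 st.py
```

```text
t 13.6 tcp [ 0.5523 -0.038   0.1066] rel rod(bin ax) mm [-17.7   0.  -13.4] F(bin) [-9.5  3.   6.9] open 0.0002
tool y in bin [ 1.    -0.002 -0.004] x [-0.004 -0.    -1.   ]
```

>>> move_arm --commands '[[[0,0.2,0,0],[0,0,0,0],[0,0,0,0]]]'

```text
clock: 13.9
tool_pos: [0.5524, -0.0382, 0.1065]
orientation: [-85.9, 89.6, -179.0]
force: [-16.1, 4.3, 11.9]
opening: 0.0003
```

```bash
python3 st.py
```

```text
t 13.9 tcp [ 0.5524 -0.0382  0.1065] rel rod(bin ax) mm [-17.6  -0.1 -13.5] F(bin) [-16.3   3.4  11.9] open 0.0003
tool y in bin [ 1.    -0.002 -0.008] x [-0.008 -0.    -1.   ]
```

>>> move_arm --commands '[[[0,-1,0,0],[0,-1.5,0,0],[0,-2.5,0,0],[-3,-2,0,0],[-4,0,0,0],[-4,0,0,0],[-3,0,0,0],[0,0,0,0]]]'

```text
clock: 14.7
tool_pos: [0.4895, -0.0341, 0.2519]
orientation: [101.7, 89.5, 8.7]
force: [-1.1, -0.5, -0.4]
opening: 0.0005
```

```bash
python3 - <<'E'
from h import *
p,dt=save('top','t3'); q,ds=save('scene','s7')
cv2.imwrite('pics/ts3.png',np.hstack([cv2.resize(x[100:340,180:500,::-1],(400,300)) for x in(p,q)]))
d0=np.load('pics/t0.npz')['d'];s0=np.load('pics/s0.npz')['d']
for n,a,b in(('top',d0,dt),('scene',s0,ds)):
  for y in((-.12,.05),(.09,.18),(-.26,-.17)):
    for d in(a,b):
      c,an,Q=rod(n,d,[.53,y[0]],[.582,y[1]]); print(n,c.round(4),len(Q),Q[:,0].min().round(4))
E
python3 st.py
```

```text
top [ 0.5688 -0.0389  0.149 ] 632 0.5604
top [ 0.5688 -0.0389  0.149 ] 630 0.5604
top [0.5455 0.1368 0.1471] 287 0.5387
top [0.5455 0.1369 0.1474] 288 0.5387
top [ 0.5441 -0.2158  0.1487] 312 0.5378
top [ 0.5442 -0.2157  0.1487] 310 0.5378
scene [ 0.5729 -0.0384  0.147 ] 510 0.5619
scene [ 0.5729 -0.0385  0.1471] 508 0.5635
scene [0.5493 0.136  0.1457] 261 0.5405
scene [0.5492 0.1357 0.1456] 263 0.5407
scene [ 0.5481 -0.2171  0.1467] 194 0.54
scene [ 0.5482 -0.2169  0.1468] 193 0.5407
t 14.8 tcp [ 0.4872 -0.0341  0.2475] rel rod(bin ax) mm [-82.9   0.5 127.5] F(bin) [-0.6 -1.2 -1.5] open 0.0007
tool y in bin [ 1.    -0.001  0.002] x [ 0.002  0.001 -1.   ]
```

View pics/ts3.png

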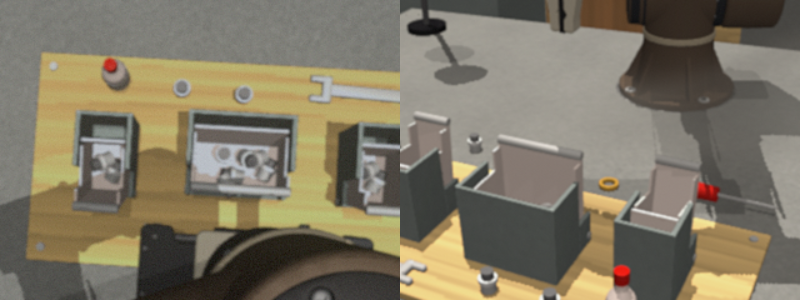

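The wide bin's rod, at (240,192) in the left half, is back exactly where it started. The narrow rods have not moved and the arm is clear.

```bash
python3 -c "
from plant import close_job
print(close_job())"
```

```text
the job is handed in; nothing more can be done
None
```

The wide bin was tipped right out to its stop, left there over 2 s, pushed back home and released. I then handed the job in, at about 15 s on the robot's clock.

- **First pull missed:** The closed fingertips sit about 25 mm higher than the reported TCP, so they passed over the rod without touching it. I measured the offset from the scene camera's depth, went in deeper and repeated the pull.
- **Tipped out:** The rod measured about (-93, -40) mm from its home position, against an expected (-92, -41) mm at 0.85 rad. It was unchanged between two pictures 1.7 s apart, and the top camera could see into the bin.
- **Pushed home:** I pushed to a firm stop at about 16 N on the rod. I did not see a distinct click in the force readings. After letting go, the rod was within 0.1 mm of its starting position in both cameras.
- **Narrow bins:** Both rods are within 0.3 mm of where they started.
- **Arm:** It was clear of everything at hand-in.

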